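# Close the canisters from a stack of washed lids

## Robot

A 6-joint arm with a two-finger parallel gripper is mounted at the origin on the work surface. World frame = base frame: x ahead of the robot, y to its left, z up, the work surface at z = 0. Lengths are in m, angles in rad, forces in N, time in s.
With the tool pointing down it reaches from about 0.35 to 0.725 m from the base axis. Payload 4.3 kg.
Tool frame: the origin (TCP) lies midway between the tips of the shut fingers; the grasp point (between the pads) lies 19 mm behind it; z points along the fingers, y is the line along which they close (so a half turn about z gives the same grasp; the last joint's range is limited). The gripper opens to 85 mm and grips with 20 to 120 N. Pads are 22 mm wide; open, the fingers measure 114 mm over their backs; the gripper's body (76 mm by 85 mm) begins 54 mm behind the grasp point. The pads swing forward as they close: fully open they stand 13 mm farther back than shut.
Start: joints at [-1.361, 0.377, 0.081, 1.274, 0, 1.46], TCP at [0.181, -0.546, 0.231] pointing down, gripper open.
Joint ranges: [-2.72, 2.72], [-0.84, 1.66], [-1.02, 1.22], [-1.77, 2.12], [-1.37, 1.28], [-3.14, 3.14]. Speed limits (rad/s): [2.57, 2.57, 3.14, 3.14, 3.14, 3.14].

## Interface

Orientations are given as a 3x3 rotation matrix whose columns are the frame's x, y, z axes.
In Python, from cell import r gives the robot as it stands.
- The arm moves only by the tool apply_moves, never from a script. Its argument "moves" is a list of rows, each a list of 3 entries, a list of its own where there are three numbers: the shift along the tool's x, y, z in mm, then the turn, a rotation vector about the tool's x, y, z in degrees, then the opening, from 0 (shut) to 1 (fully open). In form: [[[tx, ty, tz], [ax, ay, az], grip], ...]. A call has 1 to 5 rows; each row shifts and turns the commanded pose from where the row before left it, along the tool's axes as they then stand; what a row does not reach is not made up. A row lasts 1/8 s, in which the tool goes at most 62.5 mm and 10.7 degrees, less where a joint would pass 70% of its speed; a pose out of reach is approached as far as the arm can. A call with a gripper value outside its range is refused whole. The fingers move at their own pace and stop on an object; the grip force is fixed at half the most. Time passes only in rows, so rows that do not move let the fingers close. It gives the time, the measured TCP pose, the force, the opening and the grip force at its end, in the units of the state.
- r.get_obs(): the state, without advancing time (a new reading comes with each control period).
- r.snapshot(name): name is "scene" or "top" or "wrist"; returns a dict with "image" (420x560x3 uint8, red, green, blue), "camera_matrix" (3x3 intrinsics, pixels), "view" (4x4, takes a point from world to camera coordinates); the wrist camera has in their place "mount" (4x4, takes a point from camera to tool coordinates, whose origin is the TCP and whose axes are the flange's). Camera axes: x right, y down, z forward; pixel columns grow to the right and rows downward; lengths in m; the calibration is good to about 2 mm. A picture is of the moment at which its call begins: read the wrist's pose just before it. There is no depth.
- r.job_done(): hands the job in; it is judged then, once.
The state is a dict: "clock": time; "joint_positions": joint angles; "qvel": joint speeds; "effort": joint torques, N m; "tcp_pos": TCP position; "eef_rot": TCP orientation; "ft_force": force on the tool from outside, world axes, zero at the start; "wrist_torque": the same for the moment, N m; "gripper_width": finger opening in m; "grip_force": force on a finger pad.
Only numpy, scipy, OpenCV 4.12 (cv2) and the standard library are available. Lean on these libraries where they do the work, as an engineer would, in place of code of your own. Each camera call takes 0.05 s, during which the arm holds its last target. There are 200 camera calls.

## Task

The washed lids of the four stoneware canisters are stacked on the little dark board. Take the stack apart and put each wooden lid on the canister whose shape and size it fits, straight and fully home on the rim. Leave the canisters, the mug and the pepper mill standing where they are.

Things in the scene. Friction and masses are not known exactly. Their poses are not given: they have to be found in the camera images.
- lid_oblong: Loose pale wooden lid: oblong plate 62 mm (x) by 112 mm (y), 14 mm thick, and under it a step 10 mm high, 12 mm smaller all round, that drops into the mouth with 6 mm play each side. Origin: centre of the step's underside, z up, 24 mm below the lid's flat top. The y axis runs along its length. Starts stacked: lowest of the four, on a fixed dark wooden board 100 x 150 mm, 12 mm thick.
- lid_square: Loose pale wooden lid: square plate 68 x 68 mm, 14 mm thick, and under it a step 10 mm high, 12 mm smaller all round, that drops into the mouth with 6 mm play each side. Origin: centre of the step's underside, z up, 24 mm below the lid's flat top. x and y are square to its sides. Starts stacked: second from below, on the oblong lid.
- lid_round: Loose pale wooden lid: round disc 64 mm in diameter, 14 mm thick, and under it a step 10 mm high, 12 mm smaller all round, that drops into the mouth with 6 mm play each side. Origin: centre of the step's underside, z up, 24 mm below the lid's flat top. Starts stacked: third from below, on the square lid.
- lid_small: Loose pale wooden lid: round disc 48 mm in diameter, 14 mm thick, and under it a step 10 mm high, 12 mm smaller all round, that drops into the mouth with 6 mm play each side. Origin: centre of the step's underside, z up, 24 mm below the lid's flat top. Starts stacked: topmost, on the larger round lid.
- can_oblong: Open empty stoneware canister, sand-coloured, loose: oblong, outside 58 mm (x) by 108 mm (y), 70 mm high, mouth 50 x 100 mm, about 0.45 kg, wall 4 mm. Origin: centre of its underside, z up. Lid home (plate on the rim): lid's origin 60 mm above this origin. The y axis runs along its length. Canisters, mug and board swap places between starts.
- can_square: Open empty stoneware canister, sand-coloured, loose: square, outside 64 x 64 mm, 90 mm high, mouth 56 x 56 mm, about 0.42 kg, wall 4 mm. Origin: centre of its underside, z up. Lid home (plate on the rim): lid's origin 80 mm above this origin. x and y are square to its sides. Canisters, mug and board swap places between starts.
- can_round: Open empty stoneware canister, sand-coloured, loose: round, outside diameter 60 mm, 100 mm high (the tallest), mouth 52 mm, about 0.40 kg, wall 4 mm. Origin: centre of its underside, z up. Lid home (plate on the rim): lid's origin 90 mm above this origin. Canisters, mug and board swap places between starts.
- can_small: Open empty stoneware canister, sand-coloured, loose: round, outside diameter 44 mm, 65 mm high (the smallest), mouth 36 mm, about 0.20 kg, wall 4 mm. Origin: centre of its underside, z up. Lid home (plate on the rim): lid's origin 55 mm above this origin. Canisters, mug and board swap places between starts.
- mug: White ceramic mug, loose, 82 mm in diameter, 92 mm high, handle to its +y side reaching about 75 mm from the axis; takes no lid; it stands among the canisters. Origin: centre of its underside.
- pepper_mill: Turned dark wooden pepper mill, loose, 54 mm in diameter, 150 mm high, standing to the left. Origin: centre of its underside.
There are look-alikes about, which are no part of the job. What is shaped like the lid_small but purple or red is not meant. Leave any orange or red look-alike of the can_round alone.

How it is judged:
By the outcome, as a careful person would: the job done as asked, in the order asked, and still so for the second after the job is handed in, with the robot touching nothing.
It also fails if it takes over 118 s, if anything falls off the work surface, if the arm or the gripper's body presses on something with over 40 N, if the wrist force passes 120 N, or if a joint passes its speed limit or range.

## Working session

There is one attempt and no reset: what is moved stays moved. The work goes in short steps, Python scripts to look and compute and a tool call to move; the robot and the scene stay as the last step left them, time stands still between calls to the robot, and variables do not carry over. Pictures are saved under pics/ and viewed, at most 14 in all, crops included, and the job is handed in when it is done.

Besides the shell and the picture viewer there is one more tool, called after ">>>" as name(argument=value, ...) on one line, values as JSON. apply_moves: Moves the arm, as the interface text tells. Its arguments: {"type":"object","properties":{"moves":{"type":"array","items":{"type":"array"}}},"required":["moves"]}

```bash
ls; mkdir -p pics; python3 - <<'E'
from cell import r
import cv2,numpy as np
np.set_printoptions(precision=4,suppress=True)
o=r.get_obs();print(o)
for n in("scene","top"):
    s=r.snapshot(n);cv2.imwrite(f"pics/{n}0.png",s["image"][:,:,::-1]);print(n,s["camera_matrix"],s["view"])
print(r.snapshot("wrist")["mount"])
E
```

```text
pics
{'clock': 0.0, 'joint_positions': array([-1.3613,  0.3781,  0.0796,  1.2744,  0.    ,  1.4605]), 'qvel': array([ 0.0019,  0.0001,  0.0008,  0.001 ,  0.0009, -0.001 ]), 'effort': array([ -0.0014, -46.3607,  26.9873,   0.0207,  -0.0003,   0.    ]), 'tcp_pos': array([ 0.1806, -0.5452,  0.2303]), 'eef_rot': array([[ 0.9493,  0.3144, -0.0004],
       [ 0.3144, -0.9493,  0.0021],
       [ 0.0003, -0.0021, -1.    ]]), 'ft_force': array([-0.3559, -0.459 ,  0.3005]), 'wrist_torque': array([ 0.0001, -0.0236, -0.0685]), 'grip_force': 0.0, 'gripper_width': 0.08521482799797238}
scene [[462.0942   0.     280.219 ]
 [  0.     462.0942 202.8445]
 [  0.       0.       1.    ]] [[-0.5383  0.8427 -0.0109  0.1911]
 [ 0.4622  0.2844 -0.8399 -0.1938]
 [-0.7047 -0.4572 -0.5426  1.4397]
 [ 0.      0.      0.      1.    ]]
top [[433.3576   0.     272.6649]
 [  0.     433.3576 214.1368]
 [  0.       0.       1.    ]] [[ 0.0407 -0.9992  0.0026  0.0724]
 [-0.9718 -0.0402 -0.2324  0.5287]
 [ 0.2323  0.0069 -0.9726  0.8995]
 [ 0.      0.      0.      1.    ]]
[[-0.0002 -0.9526 -0.3043  0.077 ]
 [ 1.     -0.0002  0.0001 -0.0006]
 [-0.0002 -0.3043  0.9526 -0.1421]
 [ 0.      0.      0.      1.    ]]
```

View pics/top0.png

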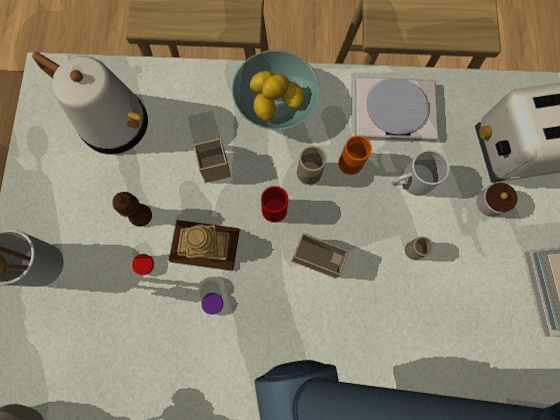

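View pics/scene0.png

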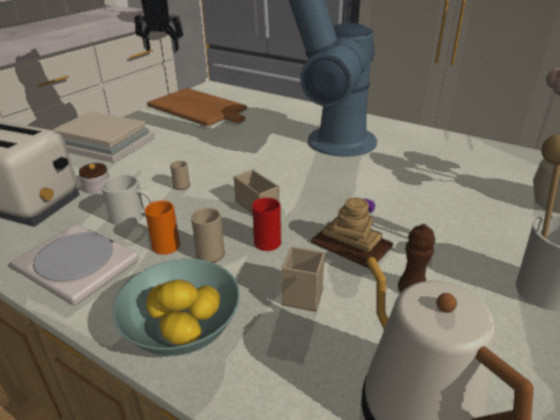

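The top view shows these objects:
- **Lid stack:** (203,243) on the dark board.
- **Canisters:** square (212,160), round (312,164), oblong (320,256) and small (420,247).
- **Other objects:** mug (428,172) and mill (130,208).

What could be mistaken for what I want:
- **lid_small:** the topmost pale lid at (200,235) is the one I want. The red disc (143,265) and the purple disc (212,303) are look-alikes.
- **can_round:** the sand-coloured one at (312,164) is the one I want. The red (275,204) and orange (356,155) cylinders are look-alikes.

Next is a close crop of these.

```bash
cat > h.py <<'E'
import cv2,numpy as np
from cell import r
np.set_printoptions(precision=4,suppress=True)
def shot(n,save=None):
    o=r.get_obs();s=r.snapshot(n)
    if "mount" in s:
        T=np.eye(4);T[:3,:3]=o["eef_rot"];T[:3,3]=o["tcp_pos"];s["c2w"]=T@s["mount"]
    else: s["c2w"]=np.linalg.inv(s["view"])
    if save: cv2.imwrite(f"pics/{save}.png",s["image"][:,:,::-1])
    return s
def cast(s,px,z):
    px=np.atleast_2d(np.asarray(px,float));K=s["camera_matrix"];C=s["c2w"]
    d=np.c_[px,np.ones(len(px))]@np.linalg.inv(K).T@C[:3,:3].T;c=C[:3,3]
    return (c+d*((z-c[2])/d[:,2])[:,None])[:,:2]
def proj(s,P):
    P=np.atleast_2d(P);w=np.linalg.inv(s["c2w"]);p=(P@w[:3,:3].T+w[:3,3])@s["camera_matrix"].T
    return p[:,:2]/p[:,2:]
E
python3 - <<'E'
from h import *
s=shot("top");im=s["image"][:,:,::-1]
c=im[130:320,100:300];d=im[130:320,270:470]
cv2.imwrite("pics/crop1.png",cv2.resize(c,None,fx=3,fy=3,interpolation=cv2.INTER_CUBIC))
cv2.imwrite("pics/crop2.png",cv2.resize(d,None,fx=3,fy=3,interpolation=cv2.INTER_CUBIC))
for n,p,z in [("stack",(199,235),.108),("square",(210,151),.09),("round",(312,155),.1),("oblong",(321,250),.07),("small",(421,242),.065),("mug",(429,162),.092)]: print(n,cast(s,p,z))
E
```

```text
stack [[0.4633 0.2454]]
square [[0.6575 0.2393]]
round [[0.6536 0.0127]]
oblong [[ 0.4482 -0.0135]]
small [[ 0.4756 -0.2318]]
mug [[ 0.6511 -0.2472]]
```

View pics/crop1.png

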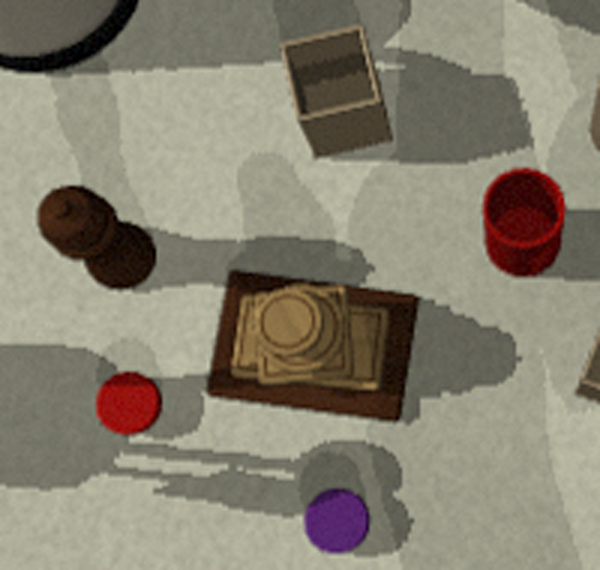

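View pics/crop2.png

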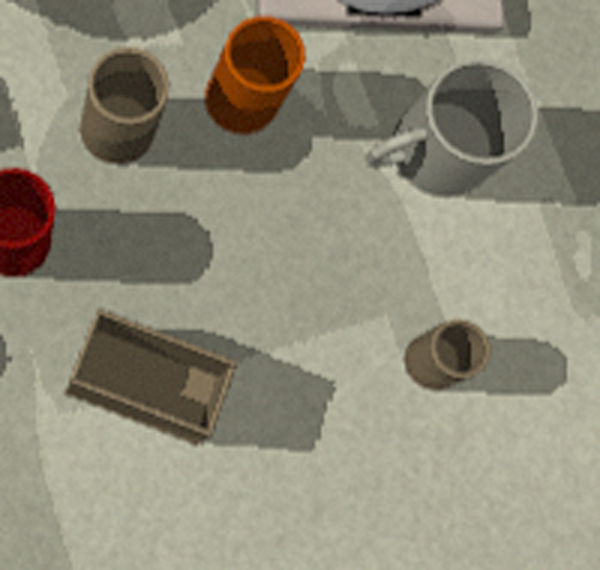

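The zoomed crops confirm the choice. The pale stack is at about (196,237), with the plain wooden small lid on top. The red disc (143,265) and purple disc (212,303) are separate, and the sand round canister (313,159) is distinct from the red and orange ones. I'll move over the small canister first for a wrist look.

>>> apply_moves(moves=[[[45,-24,-4],[0,0,0],1],[[45,-24,-4],[0,0,0],1],[[45,-24,-4],[0,0,0],1],[[45,-24,-4],[0,0,0],1],[[45,-24,-4],[0,0,0],1]])

```text
clock: 0.82
tcp_pos: [0.3575, -0.3598, 0.2513]
eef_rot: [[0.949, 0.314, -0.0], [0.314, -0.949, -0.0], [-0.0, 0.0, -1.0]]
ft_force: [0.7, -0.1, -0.3]
gripper_width: 0.0856
grip_force: 0.0
```

>>> apply_moves(moves=[[[45,-24,-4],[0,0,0],1],[[45,-24,-4],[0,0,0],1],[[45,-24,-4],[0,0,0],1],[[0,0,0],[0,0,0],1],[[0,0,0],[0,0,0],1]])

```text
clock: 1.45
tcp_pos: [0.4619, -0.2505, 0.263]
eef_rot: [[0.949, 0.315, -0.001], [0.315, -0.949, -0.0], [-0.001, -0.0, -1.0]]
ft_force: [-0.1, 0.3, -0.1]
gripper_width: 0.0855
grip_force: 0.0
```

```bash
python3 - <<'E'
from h import *
o=r.get_obs();print(o["tcp_pos"],o["joint_positions"],o["eef_rot"][:,0])
s=shot("wrist","w1")
print(cast(s,[(280,210)],0.065))
E
```

```text
[ 0.4619 -0.2505  0.263 ] [-0.6173  0.2693  0.0107  1.3127 -0.0006  2.2041] [ 0.9492  0.3148 -0.0008]
[[ 0.4254 -0.2576]]
```

View pics/w1.png

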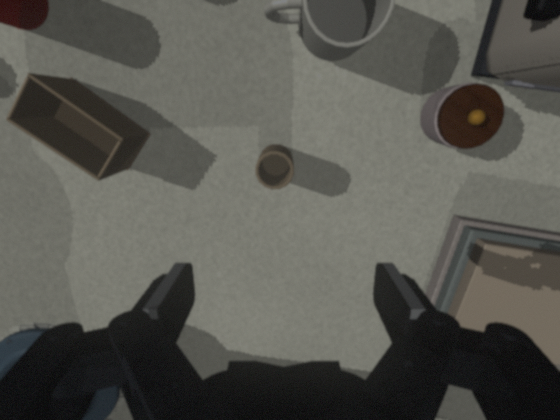

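The wrist view shows the small canister's rim at about (275,166), and q6 = q1 + π − heading. I'll turn the tool to heading 90°, which is close to the long axes. Then I'll put the camera straight above each mouth so the mask outline is the rim alone.

>>> apply_moves(moves=[[[0,0,0],[0,0,-10.3],1],[[0,0,0],[0,0,-10.3],1],[[0,0,0],[0,0,-10.3],1],[[0,0,0],[0,0,-10.3],1],[[0,0,0],[0,0,-10.3],1]])

```text
clock: 2.12
tcp_pos: [0.4611, -0.2517, 0.2631]
eef_rot: [[0.342, 0.94, -0.0], [0.94, -0.342, 0.0], [-0.0, -0.0, -1.0]]
ft_force: [0.1, -0.2, -1.0]
gripper_width: 0.0853
grip_force: 0.0
```

>>> apply_moves(moves=[[[0,0,0],[0,0,-10.2],1],[[0,0,0],[0,0,-10],1],[[-58,14,0],[0,0,0],1],[[0,0,0],[0,0,0],1],[[0,0,0],[0,0,0],1]])

```text
clock: 2.75
tcp_pos: [0.4752, -0.3092, 0.263]
eef_rot: [[0.002, 1.0, -0.001], [1.0, -0.002, 0.001], [0.001, -0.001, -1.0]]
ft_force: [0.1, 0.1, -0.4]
gripper_width: 0.0852
grip_force: 0.0
```

```bash
cat >> h.py <<'E'
def blobs(s,guess,z,smin=45,vmax=256):
    """sand-coloured blob nearest the guessed world point: contour cast on plane z"""
    hsv=cv2.cvtColor(s["image"],cv2.COLOR_RGB2HSV);h,S,V=cv2.split(hsv)
    m=((S>=smin)&(V<vmax)&(h<40)).astype(np.uint8)
    m=cv2.morphologyEx(m,cv2.MORPH_CLOSE,np.ones((5,5)))
    cs,_=cv2.findContours(m,cv2.RETR_EXTERNAL,cv2.CHAIN_APPROX_NONE)
    g=proj(s,[[guess[0],guess[1],z]])[0]
    cs=[c for c in cs if cv2.contourArea(c)>150]
    c=max(cs,key=lambda c:cv2.pointPolygonTest(c,tuple(map(float,g)),True))
    return c,cast(s,c[:,0,:],z),g
E
cat > look.py <<'E'
import sys
from h import *
n,x,y,z,sm=sys.argv[1],*map(float,sys.argv[2:6])
s=shot("wrist",n)
hs=cv2.cvtColor(s["image"],cv2.COLOR_RGB2HSV)
g=proj(s,[[x,y,z]])[0].astype(int);print("guess px",g,"hsv",hs[g[1],g[0]],"bg",np.median(hs.reshape(-1,3),0),"tcp",r.get_obs()["tcp_pos"])
c,w,_=blobs(s,(x,y),z,sm)
w=(w*1000).astype(np.float32)
print("bbox",cv2.boundingRect(c),"circle",cv2.minEnclosingCircle(w),"ell",cv2.fitEllipse(w),"rect",cv2.minAreaRect(w))
E
python3 look.py w2 .4756 -.2318 .065 45
```

```text
guess px [284 107] hsv [19 53 68] bg [ 30.  20. 108.] tcp [ 0.4753 -0.3086  0.2633]
bbox (258, 92, 40, 42) circle ((467.2314453125, -236.95994567871094), 21.263912200927734) ell ((467.36041259765625, -236.9383087158203), (40.656333923339844, 41.43172836303711), 9.8510103225708) rect ((467.6808166503906, -237.09625244140625), (41.239479064941406, 41.038917541503906), 89.86997985839844)
```

View pics/w2.png

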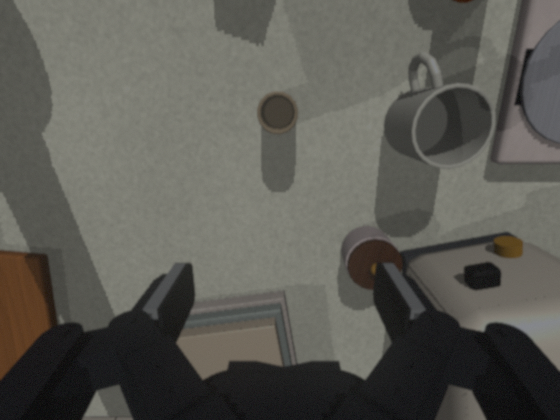

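The mask works: the small canister's rim is at pixel (278,112), which casts to (467.3, -237.0) mm. I'll repeat this over the oblong, round and square canisters, then the stack.

>>> apply_moves(moves=[[[54,-9,0],[0,0,0],1],[[54,-9,0],[0,0,0],1],[[54,-9,0],[0,0,0],1],[[54,-9,0],[0,0,0],1],[[0,0,0],[0,0,0],1]])

```text
clock: 3.42
tcp_pos: [0.4384, -0.0889, 0.2639]
eef_rot: [[-0.006, 1.0, 0.0], [1.0, 0.006, 0.001], [0.001, 0.0, -1.0]]
ft_force: [0.8, -0.2, -0.1]
gripper_width: 0.0853
grip_force: 0.0
```

```bash
python3 look.py w3 .438 -.0135 .07 45
```

```text
guess px [284 109] hsv [18 49 68] bg [ 30.  20. 112.] tcp [ 0.4393 -0.0907  0.2639]
bbox (247, 47, 84, 120) circle ((440.41741943359375, -13.684785842895508), 59.16828155517578) ell ((440.7472839355469, -13.460187911987305), (63.31267166137695, 130.43067932128906), 161.04754638671875) rect ((440.85406494140625, -13.778190612792969), (106.715576171875, 57.153255462646484), 71.08025360107422)
```

>>> apply_moves(moves=[[[6,51,0],[0,0,0],1],[[6,51,0],[0,0,0],1],[[6,51,0],[0,0,0],1],[[6,51,0],[0,0,0],1],[[0,0,0],[0,0,0],1]])

```text
clock: 4.1
tcp_pos: [0.6467, -0.0693, 0.26]
eef_rot: [[-0.0, 1.0, -0.002], [1.0, 0.0, 0.0], [0.0, -0.002, -1.0]]
ft_force: [-0.7, -0.0, -0.4]
gripper_width: 0.0856
grip_force: 0.0
```

```bash
python3 look.py w4 .645 .0127 .1 45
```

```text
guess px [283 102] hsv [18 61 75] bg [ 30.  20. 110.] tcp [ 0.6449 -0.0694  0.2612]
bbox (254, 70, 64, 68) circle ((646.9204711914062, 10.879674911499023), 29.564714431762695) ell ((646.7691650390625, 11.024505615234375), (57.61808776855469, 57.99113082885742), 11.876054763793945) rect ((646.62939453125, 11.028472900390625), (58.32072067260742, 58.14255142211914), 79.93090057373047)
```

>>> apply_moves(moves=[[[56,1,0],[0,0,0],1],[[56,1,0],[0,0,0],1],[[56,1,0],[0,0,0],1],[[56,1,0],[0,0,0],1],[[0,0,0],[0,0,0],1]])

```text
clock: 4.78
tcp_pos: [0.6466, 0.1584, 0.2643]
eef_rot: [[-0.005, 1.0, 0.001], [1.0, 0.005, 0.001], [0.001, 0.001, -1.0]]
ft_force: [0.3, -0.5, -0.3]
gripper_width: 0.0855
grip_force: 0.0
```

```bash
python3 look.py w5 .65 .238 .09 45
```

```text
guess px [288 105] hsv [18 53 82] bg [ 30.  20. 111.] tcp [0.6469 0.1563 0.2643]
bbox (250, 61, 79, 83) circle ((651.2576904296875, 239.67340087890625), 43.384300231933594) ell ((651.3969116210938, 239.83091735839844), (72.73128509521484, 73.13079071044922), 47.14159393310547) rect ((651.4812622070312, 239.858154296875), (63.48040771484375, 62.833953857421875), 16.49738311767578)
```

>>> apply_moves(moves=[[[3,-47,0],[0,0,0],1],[[3,-47,0],[0,0,0],1],[[3,-47,0],[0,0,0],1],[[3,-47,0],[0,0,0],1],[[0,0,0],[0,0,0],1]])

```text
clock: 5.45
tcp_pos: [0.4557, 0.1655, 0.2636]
eef_rot: [[0.001, 1.0, -0.002], [1.0, -0.001, -0.001], [-0.001, -0.002, -1.0]]
ft_force: [0.6, -0.2, -0.4]
gripper_width: 0.0854
grip_force: 0.0
```

```bash
python3 - <<'E'
import cv2,numpy as np
from h import *
s=shot("wrist","w6");print(r.get_obs()["tcp_pos"],cast(s,[(280,80)],.108),cast(s,[(280,100)],.108))
hs=cv2.cvtColor(s["image"],cv2.COLOR_RGB2HSV);
cv2.imwrite("pics/w6c.png",cv2.resize(s["image"][0:200,180:380,::-1],None,fx=3,fy=3,interpolation=cv2.INTER_CUBIC))
a=[cv2.imread(f"pics/w{i}.png")[0:280,60:500] for i in(3,4,5)]
cv2.imwrite("pics/m.png",cv2.resize(np.vstack([np.hstack(a[:2]),np.hstack([a[2],a[2]*0])]),(800,509),interpolation=cv2.INTER_AREA))
E
```

```text
[0.4583 0.1658 0.264 ] [[0.4512 0.2662]] [[0.4511 0.2493]]
```

View pics/w6c.png

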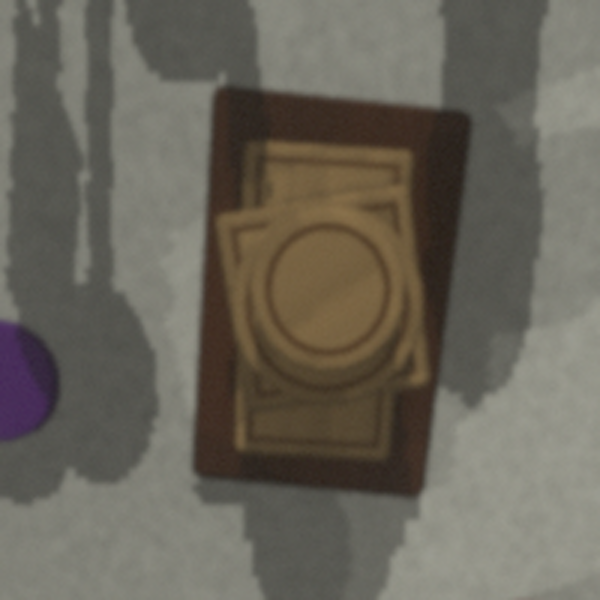

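View pics/m.png

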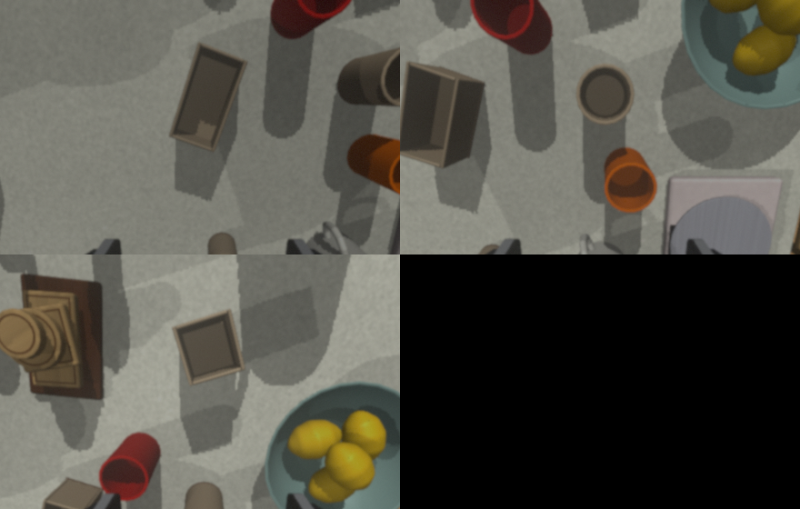

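The canister fixes from the masks are:

| Canister | Centre (mm) | Angle |
|---|---|---|
| small | (467.3, -237.0) | – |
| oblong | (440.8, -13.7) | long axis at 71.1° |
| round | (646.8, 11.0) | – |
| square | (651.5, 239.9) | 16.5° (mod 90) |

In the stack close-up, the small lid's groove ring is at crop (330,288), which is pixel (290,96). The square lid is turned about 12° and the purple disc stands left of the board. I'll refine the small lid with circle detection and check the clearances.

```bash
cat > stack.py <<'E'
import sys
from h import *
n,z,rmm=sys.argv[1],float(sys.argv[2]),float(sys.argv[3])
s=shot("wrist",n);g=cv2.cvtColor(s["image"],cv2.COLOR_RGB2GRAY)
x0,y0,x1,y1=180,0,400,220
g=cv2.createCLAHE(3,(4,4)).apply(cv2.resize(g[y0:y1,x0:x1],None,fx=3,fy=3,interpolation=cv2.INTER_CUBIC))
dep=s["c2w"][2,3]-z;R=rmm/1000/dep*s["camera_matrix"][0,0]*3;print("R expected",R,"tcp",r.get_obs()["tcp_pos"])
for a,b in((.9,1.12),(.6,.85)):
    c=cv2.HoughCircles(cv2.GaussianBlur(g,(0,0),2),cv2.HOUGH_GRADIENT,1.5,20,param1=80,param2=30,minRadius=int(R*a),maxRadius=int(R*b))
    if c is None: print("none");continue
    for u,v,q in c[0][:3]:
        p=((u+.5)/3-.5+x0,(v+.5)/3-.5+y0);print("px",np.array(p),"r",q,"world",cast(s,p,z))
cv2.imwrite(f"pics/{n}z.png",g[:600,:])
E
python3 stack.py w7 .108 24
python3 - <<'E'
from h import *
t=shot("top")
print("mill",cast(t,(122.5,203),.15),cast(t,(140,218),.0),"purple",[cast(t,(212.3,303.5),z)[0] for z in(.01,.05,.1)],"board", cast(t,(199,246),.012))
h=shot("wrist");print("purple w",[cast(h,(178,127),z)[0] for z in(.01,.05,.1)])
E
```

```text
R expected 74.96862443619347 tcp [0.4599 0.1661 0.2641]
px [283.4167  96.9167] r 68.95 world [[0.4573 0.2523]]
px [284.9167 103.4167] r 82.15 world [[0.4587 0.2467]]
px [291.4167  94.4167] r 73.9 world [[0.4645 0.2544]]
px [285.4167  98.4167] r 60.5 world [[0.4591 0.251 ]]
px [293.9167 102.9167] r 57.2 world [[0.4669 0.2471]]
px [300.4167 145.4167] r 58.85 world [[0.4734 0.2088]]
mill [[0.5149 0.3976]] [[0.5178 0.4069]] purple [array([0.3273, 0.2207]), array([0.3262, 0.2153]), array([0.325 , 0.2085])] board [[0.4551 0.2604]]
purple w [array([0.3297, 0.2208]), array([0.3428, 0.2232]), array([0.3592, 0.2262])]
```

View pics/w7z.png

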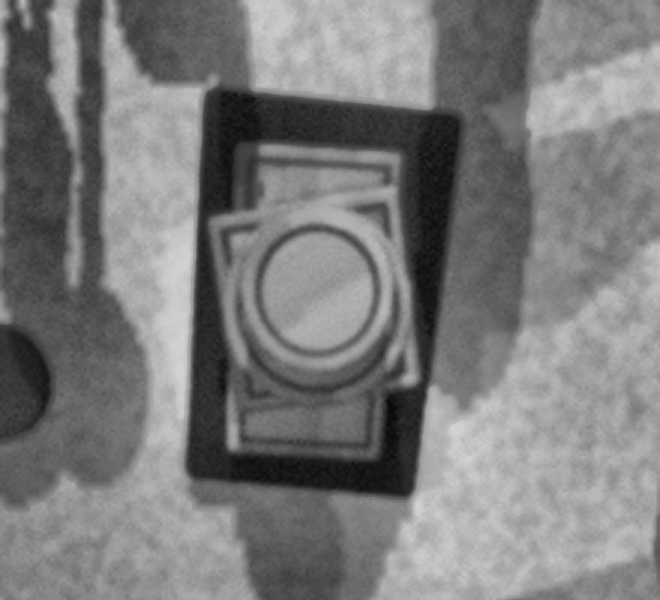

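The enhanced crop shows the groove ring of the small lid centred at (317.5,291), which is pixel (286,97) and casts to about (459.5, 252) mm. The purple disc lies low at about (0.33,0.22), clear of the grasp. I'll grasp the small lid with the tips just above the round lid's top.

>>> apply_moves(moves=[[[43,0,0],[0,0,0],0.85],[[43,0,0],[0,0,0],0.85],[[0,0,45],[0,0,0],0.85],[[0,0,45],[0,0,0],0.85],[[0,0,45],[0,0,0],0.85]])

```text
clock: 6.28
tcp_pos: [0.4617, 0.2536, 0.1269]
eef_rot: [[0.0, 1.0, 0.002], [1.0, -0.0, 0.0], [0.0, 0.002, -1.0]]
ft_force: [-0.1, 0.9, 0.3]
gripper_width: 0.0728
grip_force: 0.0
```

>>> apply_moves(moves=[[[0,0,22],[0,0,0],0.85],[[0,0,20],[0,0,0],0.85],[[0,0,0],[0,0,0],0.85],[[0,0,0],[0,0,0],0.85]])

```text
clock: 6.78
tcp_pos: [0.4613, 0.2536, 0.0869]
eef_rot: [[0.0, 1.0, 0.001], [1.0, -0.0, 0.0], [0.0, 0.001, -1.0]]
ft_force: [-0.2, 0.5, -1.0]
gripper_width: 0.0724
grip_force: 0.0
```

```bash
python3 - <<'E'
from h import *
s=shot("wrist","w8");cv2.imwrite("pics/w8c.png",cv2.resize(s["image"][150:420,100:460,::-1],None,fx=2,fy=2,interpolation=cv2.INTER_CUBIC))
o=r.get_obs();print(o["tcp_pos"],o["gripper_width"],proj(s,[[o["tcp_pos"][0],o["tcp_pos"][1],.108]]))
E
```

```text
[0.4614 0.2538 0.0872] 0.0724891095456878 [[286.6633 289.6886]]
```

View pics/w8c.png

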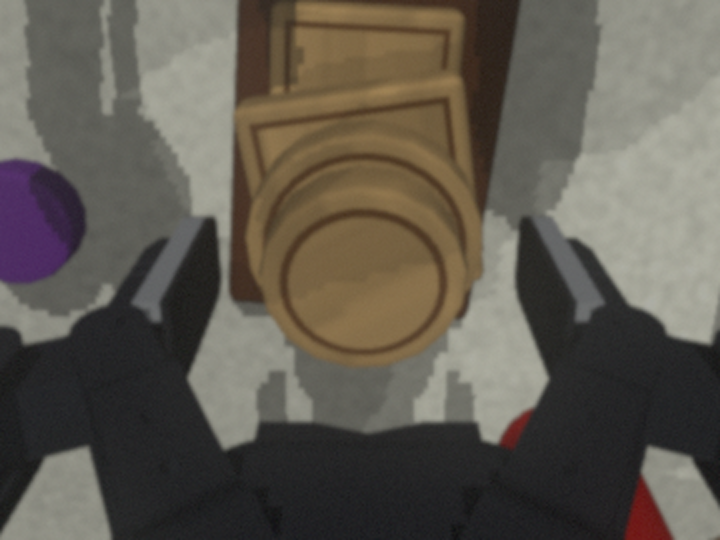

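The small lid's ring is at crop (363,284), midway between the pads to within about 2 mm. I'll close on it.

>>> apply_moves(moves=[[[-1,-1,0],[0,0,0],0.85],[[0,0,0],[0,0,0],0.4],[[0,0,0],[0,0,0],0.4],[[0,0,0],[0,0,0],0.4],[[0,0,0],[0,0,0],0.4]])

```text
clock: 7.45
tcp_pos: [0.4597, 0.2528, 0.0873]
eef_rot: [[-0.0, 1.0, 0.002], [1.0, 0.0, 0.001], [0.001, 0.002, -1.0]]
ft_force: [-1.4, -0.7, 5.6]
gripper_width: 0.0453
grip_force: 61.5
```

>>> apply_moves(moves=[[[0,0,0],[0,0,0],0.4],[[0,0,0],[0,0,0],0.4],[[0,0,0],[0,0,0],0.4]])

```text
clock: 7.82
tcp_pos: [0.4597, 0.2528, 0.0873]
eef_rot: [[-0.0, 1.0, 0.002], [1.0, 0.0, 0.001], [0.001, 0.002, -1.0]]
ft_force: [-1.3, 0.3, 6.6]
gripper_width: 0.0458
grip_force: 61.5
```

>>> apply_moves(moves=[[[0,0,-6],[0,0,0],0.4],[[0,0,-20],[0,0,0],0.4],[[0,0,-40],[0,0,0],0.4],[[0,0,-60],[0,0,0],0.4],[[0,0,-50],[0,0,0],0.4]])

```text
clock: 8.45
tcp_pos: [0.4588, 0.2525, 0.2645]
eef_rot: [[-0.0, 1.0, 0.001], [1.0, 0.0, 0.0], [0.0, 0.001, -1.0]]
ft_force: [0.3, 0.2, -0.2]
gripper_width: 0.0457
grip_force: 61.4
```

```bash
python3 - <<'E'
from h import *
s=shot("wrist","w9");o=r.get_obs();print(o["tcp_pos"],o["gripper_width"],o["grip_force"],o["ft_force"])
a=cv2.resize(s["image"][180:380,160:420,::-1],None,fx=2,fy=2,interpolation=cv2.INTER_CUBIC)
q=shot("scene");p=proj(q,[o["tcp_pos"]])[0].astype(int);print(p)
b=q["image"][max(0,p[1]-60):p[1]+60,p[0]-60:p[0]+60,::-1];b=cv2.resize(b,(400,400),interpolation=cv2.INTER_CUBIC)
W=np.zeros((400,920,3),np.uint8);W[:,:520]=a;W[:,520:]=b;cv2.imwrite("pics/w9c.png",cv2.resize(W,(800,348)))
E
```

```text
[0.4614 0.2536 0.2713] 0.04587376280948481 61.39350579120219 [1.7013 1.5274 3.6567]
[363 128]
```

View pics/w9c.png

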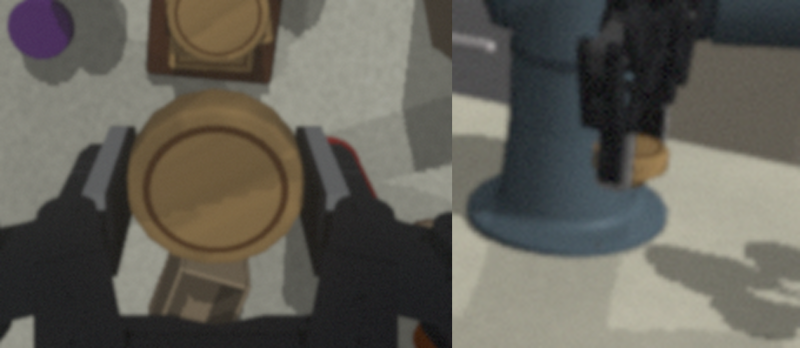

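The lid is held level and centred: its groove centre is at pixel (285,287) against the expected (287,290). The stack left behind looks undisturbed. I'll carry the lid to the small canister.

>>> apply_moves(moves=[[[-49,1,0],[0,0,0],0.4],[[-49,1,0],[0,0,0],0.4],[[-49,1,0],[0,0,0],0.4],[[-49,1,0],[0,0,0],0.4],[[-49,1,0],[0,0,0],0.4]])

```text
clock: 9.18
tcp_pos: [0.4633, 0.0061, 0.2614]
eef_rot: [[-0.001, 1.0, -0.001], [1.0, 0.001, 0.0], [0.0, -0.001, -1.0]]
ft_force: [0.2, -0.1, -0.8]
gripper_width: 0.0455
grip_force: 61.4
```

>>> apply_moves(moves=[[[-49,1,0],[0,0,0],0.4],[[-49,1,0],[0,0,0],0.4],[[-49,1,0],[0,0,0],0.4],[[-49,0,0],[0,0,0],0.4],[[-48,0,0],[0,0,0],0.4]])

```text
clock: 9.8
tcp_pos: [0.4665, -0.2377, 0.2614]
eef_rot: [[-0.0, 1.0, -0.001], [1.0, 0.0, 0.001], [0.001, -0.001, -1.0]]
ft_force: [1.1, 0.5, 0.2]
gripper_width: 0.0454
grip_force: 61.4
```

>>> apply_moves(moves=[[[0,0,0],[0,0,0],0.4],[[0,0,0],[0,0,0],0.4],[[0,0,0],[0,0,0],0.4]])

```text
clock: 10.18
tcp_pos: [0.467, -0.2351, 0.2621]
eef_rot: [[-0.002, 1.0, -0.001], [1.0, 0.002, 0.001], [0.001, -0.001, -1.0]]
ft_force: [0.2, 0.4, -0.1]
gripper_width: 0.0457
grip_force: 61.4
```

>>> apply_moves(moves=[[[-2,0,50],[0,0,0],0.4],[[0,0,50],[0,0,0],0.4],[[0,0,50],[0,0,0],0.4],[[0,0,30],[0,0,0],0.4],[[0,0,0],[0,0,0],0.4]])

```text
clock: 10.8
tcp_pos: [0.4651, -0.2358, 0.0802]
eef_rot: [[-0.002, 1.0, -0.005], [1.0, 0.002, 0.003], [0.003, -0.005, -1.0]]
ft_force: [-0.8, 0.6, 0.4]
gripper_width: 0.0457
grip_force: 61.4
```

>>> apply_moves(moves=[[[0,0,8],[0,0,0],0.4],[[0,0,6],[0,0,0],0.4],[[0,0,6],[0,0,0],0.4],[[0,0,3],[0,0,0],0.4],[[0,0,0],[0,0,0],0.4]])

```text
clock: 11.42
tcp_pos: [0.4673, -0.2385, 0.0593]
eef_rot: [[-0.0, 1.0, 0.0], [1.0, 0.0, -0.0], [-0.0, 0.0, -1.0]]
ft_force: [-0.2, 0.2, -0.7]
gripper_width: 0.0455
grip_force: 61.5
```

>>> apply_moves(moves=[[[0,0,1],[0,0,0],0.4],[[0,0,0],[0,0,0],0.4]])

```text
clock: 11.68
tcp_pos: [0.4673, -0.2386, 0.0584]
eef_rot: [[-0.0, 1.0, 0.0], [1.0, 0.0, -0.0], [-0.0, 0.0, -1.0]]
ft_force: [-0.0, -0.1, -0.0]
gripper_width: 0.0454
grip_force: 61.5
```

>>> apply_moves(moves=[[[0,0,0],[0,0,0],0.7],[[0,0,0],[0,0,0],0.85],[[0,0,0],[0,0,0],0.85],[[0,0,0],[0,0,0],0.85]])

```text
clock: 12.18
tcp_pos: [0.4671, -0.2384, 0.0583]
eef_rot: [[-0.0, 1.0, -0.0], [1.0, 0.0, -0.0], [-0.0, -0.0, -1.0]]
ft_force: [0.6, -0.2, -0.1]
gripper_width: 0.0721
grip_force: 0.0
```

```bash
python3 - <<'E'
from h import *
s=shot("wrist","w10")
cv2.imwrite("pics/w10c.png",cv2.resize(s["image"][180:400,130:430,::-1],None,fx=2,fy=2,interpolation=cv2.INTER_CUBIC))
E
```

```text
(no output)
```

View pics/w10c.png

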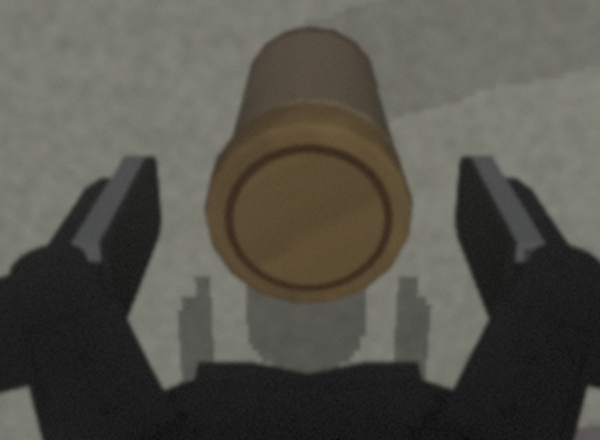

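The small lid sits flat and straight on its canister, with its ring at crop (308,217). I'll retreat and return to look down on the round lid.

>>> apply_moves(moves=[[[0,0,-40],[0,0,0],0.85],[[0,0,-60],[0,0,0],1],[[0,0,-60],[0,0,0],1],[[0,0,-46],[0,0,0],1],[[52,-1,0],[0,0,0],1]])

```text
clock: 12.85
tcp_pos: [0.4692, -0.1895, 0.2688]
eef_rot: [[0.004, 1.0, 0.009], [1.0, -0.004, -0.005], [-0.005, 0.009, -1.0]]
ft_force: [0.2, 1.3, -1.2]
gripper_width: 0.0852
grip_force: 0.0
```

>>> apply_moves(moves=[[[58,-1,0],[0,0,0],1],[[58,-1,0],[0,0,0],1],[[58,-1,0],[0,0,0],1],[[58,-1,0],[0,0,0],1],[[58,-1,0],[0,0,0],1]])

```text
clock: 13.48
tcp_pos: [0.4608, 0.1054, 0.2645]
eef_rot: [[-0.0, 1.0, 0.001], [1.0, 0.0, -0.0], [-0.0, 0.001, -1.0]]
ft_force: [0.5, 0.1, -1.4]
gripper_width: 0.0856
grip_force: 0.0
```

>>> apply_moves(moves=[[[58,-2,0],[0,0,0],1],[[0,0,0],[0,0,0],1],[[0,0,0],[0,0,0],1],[[0,0,0],[0,0,0],1]])

```text
clock: 13.98
tcp_pos: [0.4591, 0.1603, 0.2642]
eef_rot: [[0.002, 1.0, -0.0], [1.0, -0.002, -0.0], [-0.0, -0.0, -1.0]]
ft_force: [-0.1, -1.4, -0.1]
gripper_width: 0.0849
grip_force: 0.0
```

```bash
python3 stack.py w11 .084 32
```

```text
R expected 92.42648978461197 tcp [0.4592 0.1602 0.2643]
px [284.4167  94.4167] r 83.9 world [[0.459  0.2498]]
px [292.9167  96.9167] r 98.75 world [[0.4673 0.2475]]
px [283.9167  96.4167] r 77.05 world [[0.4585 0.248 ]]
px [288.4167 101.4167] r 77.05 world [[0.4629 0.2433]]
px [287.4167  87.9167] r 77.05 world [[0.4619 0.2558]]
```

```bash
cat > groove.py <<'E'
import sys
from h import *
n,x,y,z=sys.argv[1],*map(float,sys.argv[2:5])
s=shot("wrist",n);k=4;x0,y0=180,0
g=cv2.cvtColor(s["image"],cv2.COLOR_RGB2GRAY)[y0:240,x0:420]
g=cv2.GaussianBlur(cv2.resize(g,None,fx=k,fy=k,interpolation=cv2.INTER_CUBIC),(0,0),2)
bh=cv2.morphologyEx(g,cv2.MORPH_BLACKHAT,cv2.getStructuringElement(cv2.MORPH_ELLIPSE,(25,25)))
p=proj(s,[[x,y,z]])[0];q=((p+.5)*k-.5-np.array([x0,y0])*k).astype(int)
print("tcp",r.get_obs()["tcp_pos"])
for t in(8,11,14,18):
    m=(bh<t).astype(np.uint8);_,lab=cv2.connectedComponents(m,connectivity=4);l=lab[q[1],q[0]]
    if l==0: print("seed on line");continue
    cs,_=cv2.findContours((lab==l).astype(np.uint8),cv2.RETR_EXTERNAL,cv2.CHAIN_APPROX_NONE);c=max(cs,key=cv2.contourArea)
    w=(cast(s,((c[:,0,:]+.5)/k-.5)+[x0,y0],z)*1000).astype(np.float32)
    print(t,"ell",np.array(cv2.fitEllipse(w)[0]),cv2.fitEllipse(w)[1:],"rect",cv2.minAreaRect(w))
E
python3 groove.py w12 .459 .249 .084
```

```text
tcp [0.4592 0.1603 0.2643]
8 ell [459.0321 247.7943] ((48.34394073486328, 48.95582962036133), 4.048107147216797) rect ((458.96209716796875, 247.75399780273438), (48.7587776184082, 48.64866638183594), 42.27132034301758)
11 ell [459.0575 247.7478] ((48.84003829956055, 49.55220413208008), 1.3586031198501587) rect ((459.0919494628906, 248.02426147460938), (49.01542663574219, 49.42335891723633), 33.999359130859375)
14 ell [459.0611 247.6685] ((49.343360900878906, 50.1669807434082), 178.99063110351562) rect ((459.10296630859375, 247.9259033203125), (49.559608459472656, 49.92747497558594), 34.69831466674805)
18 ell [474.5192 207.0522] ((276.6796875, 290.3577575683594), 80.6542739868164) rect ((476.3233642578125, 212.74069213867188), (234.62818908691406, 270.9818115234375), 89.8552017211914)
```

The groove gives a clean centre for the round lid at (459.0, 247.8). I'll descend and grip.

>>> apply_moves(moves=[[[44,0,0],[0,0,0],1],[[44,0,0],[0,0,0],1],[[0,0,55],[0,0,0],1],[[0,0,55],[0,0,0],1],[[0,0,50],[0,0,0],1]])

```text
clock: 14.7
tcp_pos: [0.4591, 0.2486, 0.1027]
eef_rot: [[0.001, 1.0, 0.0], [1.0, -0.001, -0.0], [-0.0, 0.0, -1.0]]
ft_force: [1.1, 0.9, -0.3]
gripper_width: 0.0854
grip_force: 0.0
```

>>> apply_moves(moves=[[[0,0,22],[0,0,0],1],[[0,0,20],[0,0,0],1],[[0,0,0],[0,0,0],1],[[0,0,0],[0,0,0],1]])

```text
clock: 15.2
tcp_pos: [0.4597, 0.2492, 0.0631]
eef_rot: [[0.001, 1.0, 0.001], [1.0, -0.001, 0.0], [0.0, 0.001, -1.0]]
ft_force: [0.2, -0.8, -0.6]
gripper_width: 0.0855
grip_force: 0.0
```

>>> apply_moves(moves=[[[0,0,0],[0,0,0],0.6],[[0,0,0],[0,0,0],0.6],[[0,0,0],[0,0,0],0.6],[[0,0,0],[0,0,0],0.6]])

```text
clock: 15.7
tcp_pos: [0.4602, 0.2499, 0.064]
eef_rot: [[-0.0, 1.0, 0.003], [1.0, 0.0, 0.001], [0.001, 0.003, -1.0]]
ft_force: [-0.2, -1.1, 5.1]
gripper_width: 0.0612
grip_force: 65.2
```

>>> apply_moves(moves=[[[0,0,-6],[0,0,0],0.6],[[0,0,-20],[0,0,0],0.6],[[0,0,-60],[0,0,0],0.6],[[0,0,-60],[0,0,0],0.6],[[0,0,-54],[0,0,0],0.6]])

```text
clock: 16.32
tcp_pos: [0.4589, 0.2496, 0.2651]
eef_rot: [[-0.001, 1.0, 0.002], [1.0, 0.001, 0.001], [0.001, 0.002, -1.0]]
ft_force: [0.7, 0.3, -0.9]
gripper_width: 0.0613
grip_force: 65.3
```

>>> apply_moves(moves=[[[-47,37,0],[0,0,0],0.6],[[-47,37,0],[0,0,0],0.6],[[-47,37,0],[0,0,0],0.6],[[-47,37,0],[0,0,0],0.6],[[-49,39,0],[0,0,0],0.6]])

```text
clock: 16.95
tcp_pos: [0.6469, 0.0113, 0.2629]
eef_rot: [[-0.001, 1.0, 0.001], [1.0, 0.001, 0.0], [0.0, 0.001, -1.0]]
ft_force: [1.1, 0.3, 1.2]
gripper_width: 0.0619
grip_force: 65.3
```

>>> apply_moves(moves=[[[0,0,0],[0,0,0],0.6],[[0,0,0],[0,0,0],0.6],[[0,0,0],[0,0,0],0.6],[[0,0,0],[0,0,0],0.6]])

```text
clock: 17.45
tcp_pos: [0.6454, 0.014, 0.263]
eef_rot: [[-0.002, 1.0, 0.001], [1.0, 0.002, -0.0], [-0.0, 0.001, -1.0]]
ft_force: [0.1, -0.9, 0.2]
gripper_width: 0.0613
grip_force: 65.4
```

```bash
cat > held.py <<'E'
import sys
from h import *
dz=float(sys.argv[1]);s=shot("wrist");o=r.get_obs();p=o["tcp_pos"];z=p[2]+dz;k=3
g=cv2.cvtColor(s["image"],cv2.COLOR_RGB2GRAY);g=cv2.GaussianBlur(cv2.resize(g,None,fx=k,fy=k,interpolation=cv2.INTER_CUBIC),(0,0),1.5)
bh=cv2.morphologyEx(g,cv2.MORPH_BLACKHAT,cv2.getStructuringElement(cv2.MORPH_ELLIPSE,(25,25)))
q=((proj(s,[[p[0],p[1],z]])[0]+.5)*k-.5).astype(int);print(p,o["gripper_width"],o["ft_force"])
for t in(8,11,14):
    _,lab=cv2.connectedComponents((bh<t).astype(np.uint8),connectivity=4);l=lab[q[1],q[0]]
    cs,_=cv2.findContours((lab==l).astype(np.uint8),cv2.RETR_EXTERNAL,cv2.CHAIN_APPROX_NONE);c=max(cs,key=cv2.contourArea)
    w=cast(s,((c[:,0,:]+.5)/k-.5),z)
    w=((w-p[:2])@o["eef_rot"][:2,:2]*1000).astype(np.float32)
    print(t,"tool-frame ell",np.array(cv2.fitEllipse(w)[0]),cv2.fitEllipse(w)[1:],"rect",cv2.minAreaRect(w))
E
python3 held.py .0205
```

```text
[0.6455 0.0139 0.2629] 0.06166638449794101 [ 0.6661  0.0385 -0.4189]
8 tool-frame ell [-1.2656 -1.4085] ((48.83978271484375, 49.040008544921875), 86.22303771972656) rect ((-1.1109123229980469, -1.3961029052734375), (48.97968292236328, 49.00213623046875), 63.08587646484375)
11 tool-frame ell [-1.2802 -1.3942] ((49.055702209472656, 49.27425765991211), 86.47183990478516) rect ((-1.3309669494628906, -1.4118385314941406), (49.336875915527344, 49.14292907714844), 18.492645263671875)
14 tool-frame ell [-1.2957 -1.3815] ((49.251644134521484, 49.521087646484375), 86.07976531982422) rect ((-1.1733598709106445, -1.3835868835449219), (49.39433670043945, 49.511260986328125), 63.46900939941406)
```

The held lid's centre is (-1.3, -1.4) mm off in the tool frame. I'll correct for that and lower it.

>>> apply_moves(moves=[[[-2,3,45],[0,0,0],0.6],[[0,0,50],[0,0,0],0.6],[[0,0,40],[0,0,0],0.6],[[0,0,10],[0,0,0],0.6],[[0,0,0],[0,0,0],0.6]])

```text
clock: 18.12
tcp_pos: [0.6489, 0.0111, 0.1178]
eef_rot: [[-0.001, 1.0, -0.0], [1.0, 0.001, -0.0], [-0.0, -0.0, -1.0]]
ft_force: [0.3, -0.5, 0.4]
gripper_width: 0.0616
grip_force: 65.4
```

>>> apply_moves(moves=[[[0,0,8],[0,0,0],0.6],[[0,0,8],[0,0,0],0.6],[[0,0,5],[0,0,0],0.6],[[0,0,2],[0,0,0],0.6],[[0,0,0],[0,0,0],0.6]])

```text
clock: 18.75
tcp_pos: [0.6488, 0.0107, 0.0943]
eef_rot: [[-0.0, 1.0, -0.0], [1.0, 0.0, -0.0], [-0.0, -0.0, -1.0]]
ft_force: [-0.4, -0.4, -0.6]
gripper_width: 0.0613
grip_force: 65.4
```

>>> apply_moves(moves=[[[0,0,1],[0,0,0],0.6],[[0,0,0],[0,0,0],0.6]])

```text
clock: 19.0
tcp_pos: [0.6491, 0.0107, 0.0941]
eef_rot: [[-0.0, 1.0, 0.001], [1.0, 0.0, -0.0], [-0.0, 0.001, -1.0]]
ft_force: [-1.9, 0.2, 5.4]
gripper_width: 0.0616
grip_force: 66.0
```

>>> apply_moves(moves=[[[0,0,0],[0,0,0],0.85],[[0,0,0],[0,0,0],1],[[0,0,0],[0,0,0],1],[[0,0,0],[0,0,0],1]])

```text
clock: 19.5
tcp_pos: [0.649, 0.0107, 0.0931]
eef_rot: [[-0.0, 1.0, -0.0], [1.0, 0.0, -0.0], [-0.0, -0.0, -1.0]]
ft_force: [0.1, -0.3, 0.1]
gripper_width: 0.0856
grip_force: 0.0
```

```bash
python3 held.py .0305; python3 held.py .0205
```

```text
[0.649  0.0107 0.0932] 0.08510029433252075 [-0.4592 -0.9813  0.5094]
8 tool-frame ell [ 4.653  -1.2445] ((45.12560272216797, 45.314849853515625), 72.63017272949219) rect ((4.723573684692383, -1.2377548217773438), (45.17502212524414, 45.298683166503906), 53.44182205200195)
11 tool-frame ell [ 4.634  -1.2306] ((45.33547592163086, 45.53668975830078), 72.93684387207031) rect ((4.67336368560791, -1.224283218383789), (45.39765167236328, 45.54831314086914), 53.03519821166992)
14 tool-frame ell [ 4.6253 -1.2263] ((45.51746368408203, 45.75459671020508), 78.28680419921875) rect ((4.678257942199707, -1.211141586303711), (45.6173095703125, 45.76402282714844), 53.3368034362793)
[0.649  0.0107 0.0932] 0.08538035670664174 [0.5558 0.2278 0.4887]
8 tool-frame ell [-2.0025 -1.261 ] ((49.14583969116211, 49.37107467651367), 75.35816955566406) rect ((-1.888214111328125, -1.259857177734375), (49.222145080566406, 49.42103576660156), 63.768375396728516)
11 tool-frame ell [-2.0212 -1.243 ] ((49.383235931396484, 49.626197814941406), 75.04235076904297) rect ((-1.9655780792236328, -1.3028488159179688), (49.49795150756836, 49.64752197265625), 31.443571090698242)
14 tool-frame ell [-2.0394 -1.2335] ((49.57999801635742, 49.860496520996094), 77.68321990966797) rect ((-1.9968156814575195, -1.1900100708007812), (49.67682647705078, 49.859989166259766), 52.010746002197266)
```

The round lid is home: contact was felt at 5 N, and its apparent groove size fits a top at 114 mm. Back to the stack for the square lid.

>>> apply_moves(moves=[[[0,0,-40],[0,0,0],1],[[0,0,-60],[0,0,0],1],[[0,0,-60],[0,0,0],1],[[0,0,-11],[0,0,0],1],[[30,-38,0],[0,0,0],1]])

```text
clock: 20.23
tcp_pos: [0.6135, 0.0394, 0.2643]
eef_rot: [[0.003, 1.0, 0.003], [1.0, -0.003, -0.001], [-0.001, 0.003, -1.0]]
ft_force: [0.3, 0.8, 0.8]
gripper_width: 0.0855
grip_force: 0.0
```

>>> apply_moves(moves=[[[30,-38,0],[0,0,0],1],[[30,-38,0],[0,0,0],1],[[30,-38,0],[0,0,0],1],[[32,-38,0],[0,0,0],1],[[0,0,0],[0,0,0],1]])

```text
clock: 20.85
tcp_pos: [0.4559, 0.1641, 0.2637]
eef_rot: [[-0.004, 1.0, -0.002], [1.0, 0.004, -0.0], [-0.0, -0.002, -1.0]]
ft_force: [1.3, -0.5, -0.6]
gripper_width: 0.0854
grip_force: 0.0
```

>>> apply_moves(moves=[[[0,0,0],[0,0,0],1],[[0,0,0],[0,0,0],1],[[0,0,0],[0,0,0],1]])

```text
clock: 21.22
tcp_pos: [0.4597, 0.162, 0.264]
eef_rot: [[0.001, 1.0, -0.0], [1.0, -0.001, -0.0], [-0.0, -0.0, -1.0]]
ft_force: [-0.2, -0.5, 0.1]
gripper_width: 0.0853
grip_force: 0.0
```

```bash
python3 groove.py w13 .460 .249 .060
```

```text
tcp [0.4596 0.1621 0.264 ]
8 ell [458.3978 249.4648] ((61.810333251953125, 62.80213928222656), 172.2535858154297) rect ((458.7053527832031, 249.19468688964844), (53.478633880615234, 54.32451629638672), 7.880773067474365)
11 ell [475.7306 207.0213] ((297.3135681152344, 312.38165283203125), 77.76636505126953) rect ((478.0635986328125, 212.71478271484375), (251.8520050048828, 290.87786865234375), 89.91533660888672)
14 ell [475.934 206.823] ((297.1896667480469, 312.0112609863281), 79.1773910522461) rect ((478.0635986328125, 212.71478271484375), (251.8520050048828, 290.87786865234375), 89.91533660888672)
18 ell [476.1566 206.5996] ((296.9920654296875, 311.664794921875), 80.84673309326172) rect ((478.0635986328125, 212.71478271484375), (251.8520050048828, 290.87786865234375), 89.91533660888672)
```

```bash
cat > poly.py <<'E'
import sys
from h import *
x,y,z=map(float,sys.argv[1:4]);k=4;x0=180
s=shot("wrist")
g=cv2.cvtColor(s["image"],cv2.COLOR_RGB2GRAY)[0:260,x0:420];g=cv2.GaussianBlur(cv2.resize(g,None,fx=k,fy=k,interpolation=cv2.INTER_CUBIC),(0,0),2)
bh=cv2.morphologyEx(g,cv2.MORPH_BLACKHAT,cv2.getStructuringElement(cv2.MORPH_ELLIPSE,(25,25)))
q=((proj(s,[[x,y,z]])[0]+.5)*k-.5-[x0*k,0]).astype(int);print("tcp",r.get_obs()["tcp_pos"])
for t in(5,6,7,8,9,10):
    _,lab=cv2.connectedComponents((bh<t).astype(np.uint8),connectivity=4);l=lab[q[1],q[0]]
    cs,_=cv2.findContours(cv2.morphologyEx((lab==l).astype(np.uint8),cv2.MORPH_OPEN,np.ones((15,15))),cv2.RETR_EXTERNAL,cv2.CHAIN_APPROX_NONE);c=max(cs,key=cv2.contourArea)
    w=(cast(s,((c[:,0,:]+.5)/k-.5)+[x0,0],z)*1000).astype(np.float32)
    a=cv2.approxPolyDP(w[:,None],5,True)[:,0];d=np.roll(a,-1,0)-a
    print(t,cv2.minAreaRect(w),"edges",np.degrees(np.arctan2(d[:,1],d[:,0]))[:6],np.hypot(*d.T)[:6])
E
python3 poly.py .459 .249 .06
```

```text
tcp [0.4595 0.1622 0.2641]
5 ((458.5805969238281, 249.09361267089844), (52.83756637573242, 53.62305450439453), 7.873717784881592) edges [-172.6346  -81.8789    9.2888   98.1118] [51.3496 52.597  51.3476 50.8734]
6 ((458.6234436035156, 249.13418579101562), (53.09926223754883, 53.76706314086914), 7.8729400634765625) edges [-172.3735  -82.4196    8.9061   98.0798] [51.3757 52.2631 51.8349 51.1071]
7 ((458.5302734375, 249.11280822753906), (53.38478469848633, 54.0228271484375), 8.002828598022461) edges [-172.3752  -82.2136    9.192    98.3446] [51.3638 52.7944 51.8798 51.3794]
8 ((458.5861511230469, 249.15525817871094), (53.57041931152344, 54.186058044433594), 7.97756814956665) edges [-172.1524  -82.1848    8.8621   98.3102] [51.6582 52.5574 52.113  51.6365]
9 ((458.4727478027344, 249.1661376953125), (53.89779281616211, 54.30492401123047), 8.096464157104492) edges [-172.1541  -82.5186    8.8161   98.2778] [51.6462 52.7564 52.3804 51.8699]
10 ((458.44342041015625, 249.10533142089844), (54.23234176635742, 54.59434127807617), 8.04791259765625) edges [-172.193   -82.2718    9.0993   98.2916] [51.8999 53.0523 52.4249 51.8718]
```

The square lid is at (458.6, 249.1) mm, turned to 98.2°. I'll turn the tool 8.2° and grasp.

>>> apply_moves(moves=[[[44,-1,0],[0,0,0],1],[[43,0,0],[0,0,0],1],[[0,0,0],[0,0,-8.2],1],[[0,0,55],[0,0,0],1],[[0,0,55],[0,0,0],1]])

```text
clock: 21.95
tcp_pos: [0.4592, 0.2501, 0.1536]
eef_rot: [[-0.143, 0.99, 0.003], [0.99, 0.143, 0.001], [0.001, 0.003, -1.0]]
ft_force: [0.5, 0.1, 0.1]
gripper_width: 0.0852
grip_force: 0.0
```

>>> apply_moves(moves=[[[0,0,50],[0,0,0],1],[[0,0,30],[0,0,0],1],[[0,0,20],[0,0,0],1],[[0,0,14],[0,0,0],1],[[0,0,0],[0,0,0],1]])

```text
clock: 22.58
tcp_pos: [0.4574, 0.2492, 0.0395]
eef_rot: [[-0.143, 0.99, -0.002], [0.99, 0.143, -0.001], [-0.001, -0.002, -1.0]]
ft_force: [0.3, -0.4, 0.1]
gripper_width: 0.0852
grip_force: 0.0
```

>>> apply_moves(moves=[[[0,0,0],[0,0,0],1],[[0,0,0],[0,0,0],0.7],[[0,0,0],[0,0,0],0.7],[[0,0,0],[0,0,0],0.7],[[0,0,0],[0,0,0],0.7]])

```text
clock: 23.2
tcp_pos: [0.4592, 0.2502, 0.0418]
eef_rot: [[-0.143, 0.99, 0.003], [0.99, 0.143, 0.001], [0.001, 0.003, -1.0]]
ft_force: [0.8, -0.5, 6.0]
gripper_width: 0.0664
grip_force: 67.4
```

>>> apply_moves(moves=[[[0,0,-6],[0,0,0],0.7],[[0,0,-30],[0,0,0],0.7],[[0,0,-60],[0,0,0],0.7],[[0,0,-60],[0,0,0],0.7],[[0,0,-60],[0,0,0],0.7]])

```text
clock: 23.82
tcp_pos: [0.4574, 0.2495, 0.2585]
eef_rot: [[-0.143, 0.99, 0.0], [0.99, 0.143, -0.0], [-0.0, 0.0, -1.0]]
ft_force: [0.7, 0.2, -0.5]
gripper_width: 0.0661
grip_force: 66.9
```

>>> apply_moves(moves=[[[-9,47,0],[0,0,0],0.7],[[-9,47,0],[0,0,0],0.7],[[-9,47,0],[0,0,0],0.7],[[-10,48,0],[0,0,0],0.7],[[0,0,0],[0,0,-8.3],0.7]])

```text
clock: 24.45
tcp_pos: [0.653, 0.239, 0.2527]
eef_rot: [[-0.286, 0.958, -0.003], [0.958, 0.286, -0.001], [-0.0, -0.003, -1.0]]
ft_force: [-0.5, 0.5, -1.0]
gripper_width: 0.0662
grip_force: 67.0
```

>>> apply_moves(moves=[[[0,0,0],[0,0,0],0.7],[[0,0,0],[0,0,0],0.7],[[0,0,0],[0,0,0],0.7],[[0,0,0],[0,0,0],0.7]])

```text
clock: 24.95
tcp_pos: [0.6498, 0.2402, 0.257]
eef_rot: [[-0.284, 0.959, 0.001], [0.959, 0.284, 0.0], [-0.0, 0.001, -1.0]]
ft_force: [0.4, -0.2, -0.4]
gripper_width: 0.0663
grip_force: 67.0
```

```bash
python3 held.py .0195
```

```text
[0.6499 0.2402 0.2569] 0.06608585936104526 [ 0.4721  0.4887 -1.036 ]
8 tool-frame ell [ 0.9411 -1.1887] ((61.72810745239258, 62.97063446044922), 1.791011095046997) rect ((0.6739921569824219, -0.8059120178222656), (53.554927825927734, 53.82583999633789), 0.17555540800094604)
11 tool-frame ell [ 0.921 -1.141] ((62.0312614440918, 63.27234649658203), 3.291720151901245) rect ((0.6408462524414062, -0.764129638671875), (53.82686233520508, 54.04598617553711), 0.24865004420280457)
14 tool-frame ell [ 8.0154 -5.686 ] ((226.80413818359375, 292.9638977050781), 2.3258907794952393) rect ((16.868675231933594, -2.9365386962890625), (193.70457458496094, 298.0853576660156), 0.11543343961238861)
```

>>> apply_moves(moves=[[[-1,2,45],[0,0,0],0.7],[[0,0,50],[0,0,0],0.7],[[0,0,40],[0,0,0],0.7],[[0,0,14],[0,0,0],0.7],[[0,0,0],[0,0,0],0.7]])

```text
clock: 25.62
tcp_pos: [0.6519, 0.2396, 0.1071]
eef_rot: [[-0.284, 0.959, -0.001], [0.959, 0.284, -0.0], [-0.0, -0.001, -1.0]]
ft_force: [0.6, -0.0, -0.8]
gripper_width: 0.0664
grip_force: 67.0
```

>>> apply_moves(moves=[[[0,0,8],[0,0,0],0.7],[[0,0,7],[0,0,0],0.7],[[0,0,4],[0,0,0],0.7],[[0,0,2],[0,0,0],0.7],[[0,0,0],[0,0,0],0.7]])

```text
clock: 26.25
tcp_pos: [0.6525, 0.2397, 0.0862]
eef_rot: [[-0.284, 0.959, 0.0], [0.959, 0.284, -0.0], [-0.0, -0.0, -1.0]]
ft_force: [0.1, 0.2, -1.2]
gripper_width: 0.066
grip_force: 67.0
```

>>> apply_moves(moves=[[[0,0,1],[0,0,0],0.7],[[0,0,1],[0,0,0],0.7],[[0,0,0],[0,0,0],0.7]])

```text
clock: 26.62
tcp_pos: [0.6528, 0.2398, 0.0858]
eef_rot: [[-0.284, 0.959, 0.001], [0.959, 0.284, 0.0], [-0.0, 0.001, -1.0]]
ft_force: [-2.3, -1.1, 5.6]
gripper_width: 0.0662
grip_force: 67.7
```

>>> apply_moves(moves=[[[0,0,0],[0,0,0],0.9],[[0,0,0],[0,0,0],1],[[0,0,0],[0,0,0],1],[[0,0,0],[0,0,0],1]])

```text
clock: 27.12
tcp_pos: [0.6523, 0.2396, 0.084]
eef_rot: [[-0.284, 0.959, -0.0], [0.959, 0.284, -0.0], [-0.0, -0.0, -1.0]]
ft_force: [0.6, -0.3, -0.6]
gripper_width: 0.0856
grip_force: 0.0
```

```bash
python3 held.py .0195
```

```text
[0.6524 0.2397 0.0841] 0.08529822110510746 [-0.0076 -0.098   0.088 ]
8 tool-frame ell [-0.058  -0.8086] ((62.589969635009766, 63.7130241394043), 176.97276306152344) rect ((-0.26010894775390625, -0.7368450164794922), (53.976741790771484, 53.814571380615234), 0.3194684088230133)
11 tool-frame ell [-0.087 -0.787] ((62.8980827331543, 64.00586700439453), 178.43927001953125) rect ((-0.22421836853027344, -0.7372169494628906), (54.21867752075195, 54.09373474121094), 0.2950049936771393)
14 tool-frame ell [-0.0904 -0.7613] ((63.18270492553711, 64.2657241821289), 177.48426818847656) rect ((-0.26540565490722656, -0.7729911804199219), (54.50833511352539, 54.344017028808594), 0.3539469540119171)
```

The square lid is home and straight. Now the oblong lid.

>>> apply_moves(moves=[[[0,0,-40],[0,0,0],1],[[0,0,-60],[0,0,0],1],[[0,0,-60],[0,0,0],1],[[0,0,-20],[0,0,8.2],1],[[0,0,0],[0,0,8.3],1]])

```text
clock: 27.8
tcp_pos: [0.6539, 0.24, 0.2676]
eef_rot: [[0.004, 1.0, 0.006], [1.0, -0.004, 0.001], [0.001, 0.006, -1.0]]
ft_force: [0.5, -0.3, -0.5]
gripper_width: 0.0852
grip_force: 0.0
```

>>> apply_moves(moves=[[[-19,-48,0],[0,0,0],1],[[-19,-48,0],[0,0,0],1],[[-20,-48,0],[0,0,0],1],[[-20,-49,0],[0,0,0],1],[[0,0,0],[0,0,0],1]])

```text
clock: 28.42
tcp_pos: [0.4544, 0.1603, 0.2636]
eef_rot: [[-0.0, 1.0, -0.005], [1.0, 0.0, -0.001], [-0.001, -0.005, -1.0]]
ft_force: [0.7, 0.7, 0.5]
gripper_width: 0.0857
grip_force: 0.0
```

>>> apply_moves(moves=[[[0,0,0],[0,0,0],1],[[0,0,0],[0,0,0],1],[[0,0,0],[0,0,0],1]])

```text
clock: 28.8
tcp_pos: [0.4608, 0.162, 0.2643]
eef_rot: [[-0.001, 1.0, 0.001], [1.0, 0.001, 0.0], [0.0, 0.001, -1.0]]
ft_force: [0.9, -0.4, 0.1]
gripper_width: 0.0853
grip_force: 0.0
```

```bash
python3 poly.py .459 .249 .036;python3 - <<'E'
from h import *
s=shot("wrist","w14");cv2.imwrite("pics/w14c.png",cv2.resize(s["image"][0:220,160:400,::-1],None,fx=2.5,fy=2.5,interpolation=cv2.INTER_CUBIC))
E
```

```text
tcp [0.4605 0.1619 0.2642]
5 ((457.68145751953125, 247.69158935546875), (97.49541473388672, 47.26449966430664), 87.22884368896484) edges [-92.7659  -3.3481  86.0998 176.3945] [95.8571 44.4681 95.6483 46.3643]
6 ((481.1775817871094, 196.42942810058594), (298.5315246582031, 318.14373779296875), 89.9800033569336) edges [-95.8083 -31.6271 175.2326 -95.8083  -0.02    70.5339] [ 99.0096   7.2413   6.5195 190.933  106.4031  18.9009]
7 ((481.1775817871094, 196.42942810058594), (298.5315246582031, 318.14373779296875), 89.9800033569336) edges [ -95.8083  -21.6108 -174.5742  -95.8083   -0.02     60.8506] [ 99.5091   5.8839   5.7721 191.2064 106.7347  15.4566]
8 ((481.1775817871094, 196.42942810058594), (298.5315246582031, 318.14373779296875), 89.9800033569336) edges [ -95.8083  -15.2    -179.9776  -95.8083   -0.02     51.158 ] [100.236    5.1622   5.1195 192.2987 106.7347  10.8135]
9 ((481.1775817871094, 196.42942810058594), (298.5315246582031, 318.14373779296875), 89.9800033569336) edges [-95.8083  -0.02    68.1227 -88.4594  -0.02    97.6266] [295.2592 106.7347   7.5067   6.9697 208.4245 301.21  ]
10 ((481.1775817871094, 196.42942810058594), (298.5315246582031, 318.14373779296875), 89.9800033569336) edges [-95.8083  -0.02    68.5483 -91.186   -0.02    97.6266] [298.1983 107.0664   6.7004   6.2384 208.7561 301.21  ]
```

The oblong lid's groove measures 97.5 x 47.3 mm as expected, centred at (457.7, 247.7) with its axis at 86.7°. I'll grasp it.

>>> apply_moves(moves=[[[43,-2,0],[0,0,0],1],[[43,-1,0],[0,0,0],1],[[0,0,40],[0,0,3.3],1],[[0,0,55],[0,0,0],1],[[0,0,55],[0,0,0],1]])

```text
clock: 29.52
tcp_pos: [0.4572, 0.2482, 0.113]
eef_rot: [[0.057, 0.998, 0.002], [0.998, -0.057, 0.001], [0.001, 0.002, -1.0]]
ft_force: [0.3, 0.9, -0.6]
gripper_width: 0.0854
grip_force: 0.0
```

>>> apply_moves(moves=[[[0,0,50],[0,0,0],1],[[0,0,24],[0,0,0],1],[[0,0,14],[0,0,0],1],[[0,0,10],[0,0,0],1],[[0,0,0],[0,0,0],1]])

```text
clock: 30.15
tcp_pos: [0.4568, 0.2477, 0.0163]
eef_rot: [[0.057, 0.998, 0.0], [0.998, -0.057, -0.0], [-0.0, 0.0, -1.0]]
ft_force: [0.7, -0.4, 0.1]
gripper_width: 0.0853
grip_force: 0.0
```

>>> apply_moves(moves=[[[0,0,0],[0,0,0],1],[[0,0,0],[0,0,0],0.6],[[0,0,0],[0,0,0],0.6],[[0,0,0],[0,0,0],0.6],[[0,0,0],[0,0,0],0.6]])

```text
clock: 30.78
tcp_pos: [0.4575, 0.248, 0.0175]
eef_rot: [[0.057, 0.998, 0.002], [0.998, -0.057, 0.001], [0.001, 0.002, -1.0]]
ft_force: [-0.4, -0.4, 6.0]
gripper_width: 0.0606
grip_force: 65.6
```

>>> apply_moves(moves=[[[0,0,-6],[0,0,0],0.6],[[0,0,-50],[0,0,0],0.6],[[0,0,-60],[0,0,0],0.6],[[0,0,-60],[0,0,0],0.6],[[0,0,-60],[0,0,0],0.6]])

```text
clock: 31.4
tcp_pos: [0.4559, 0.2474, 0.2544]
eef_rot: [[0.057, 0.998, 0.0], [0.998, -0.057, -0.0], [-0.0, 0.0, -1.0]]
ft_force: [1.5, 0.2, -1.5]
gripper_width: 0.0604
grip_force: 65.5
```

>>> apply_moves(moves=[[[-52,0,-6],[0,0,0],0.6],[[-52,0,0],[0,0,0],0.6],[[-52,0,0],[0,0,0],0.6],[[-53,-1,0],[0,0,0],0.6],[[-53,-1,0],[0,0,0],0.6]])

```text
clock: 32.02
tcp_pos: [0.4388, -0.0154, 0.2585]
eef_rot: [[0.057, 0.998, 0.0], [0.998, -0.057, -0.0], [-0.0, 0.0, -1.0]]
ft_force: [0.4, -0.2, -0.7]
gripper_width: 0.0608
grip_force: 65.6
```

>>> apply_moves(moves=[[[0,0,0],[0,0,7.8],0.6],[[0,0,0],[0,0,7.8],0.6],[[0,0,0],[0,0,0],0.6],[[0,0,0],[0,0,0],0.6],[[0,0,0],[0,0,0],0.6]])

```text
clock: 32.65
tcp_pos: [0.4394, -0.0136, 0.2583]
eef_rot: [[0.322, 0.947, -0.0], [0.947, -0.322, -0.0], [-0.0, -0.0, -1.0]]
ft_force: [0.6, -0.2, -1.4]
gripper_width: 0.0604
grip_force: 65.5
```

```bash
sed -i 's/(8,11,14)/(5,6,8,11,14)/' held.py; python3 held.py .0185
```

```text
[ 0.4394 -0.0136  0.2583] 0.06052009046557922 [-0.784   0.3412 -0.9042]
5 tool-frame ell [6.4336 1.168 ] ((231.94293212890625, 286.8711242675781), 177.43963623046875) rect ((15.651268005371094, -3.2614593505859375), (194.97503662109375, 300.1734619140625), 0.039509426802396774)
6 tool-frame ell [6.4578 1.3789] ((232.27552795410156, 286.3577575683594), 177.62350463867188) rect ((15.651268005371094, -3.2614593505859375), (194.97503662109375, 300.1734619140625), 0.039509426802396774)
8 tool-frame ell [6.6459 1.2332] ((232.0594024658203, 286.3134765625), 177.56655883789062) rect ((15.651321411132812, -3.2614593505859375), (194.9751434326172, 300.1734619140625), 0.039509426802396774)
11 tool-frame ell [ 7.6589 -3.511 ] ((225.28506469726562, 303.4743347167969), 179.8029327392578) rect ((15.651374816894531, -3.2614593505859375), (194.97525024414062, 300.1734619140625), 0.039509426802396774)
14 tool-frame ell [ 7.8492 -3.4259] ((224.95281982421875, 304.7877502441406), 179.640869140625) rect ((15.651420593261719, -3.2614593505859375), (194.975341796875, 300.1734619140625), 0.039509426802396774)
```

The groove is partly hidden by the gripper, but the pre-grasp fix puts the lid centred to within 1 mm. I'll correct 2 mm across and lower it.

>>> apply_moves(moves=[[[0,2,50],[0,0,0],0.6],[[0,0,50],[0,0,0],0.6],[[0,0,45],[0,0,0],0.6],[[0,0,20],[0,0,0],0.6],[[0,0,0],[0,0,0],0.6]])

```text
clock: 33.33
tcp_pos: [0.4396, -0.0141, 0.0918]
eef_rot: [[0.323, 0.946, -0.004], [0.946, -0.323, 0.001], [-0.001, -0.004, -1.0]]
ft_force: [-0.1, -0.2, -0.1]
gripper_width: 0.0607
grip_force: 65.5
```

>>> apply_moves(moves=[[[0,0,9],[0,0,0],0.6],[[0,0,8],[0,0,0],0.6],[[0,0,7],[0,0,0],0.6],[[0,0,2],[0,0,0],0.6],[[0,0,0],[0,0,0],0.6]])

```text
clock: 33.95
tcp_pos: [0.4413, -0.0145, 0.0672]
eef_rot: [[0.324, 0.946, -0.0], [0.946, -0.324, -0.0], [-0.0, -0.0, -1.0]]
ft_force: [0.3, 0.4, -0.4]
gripper_width: 0.0603
grip_force: 65.5
```

>>> apply_moves(moves=[[[0,0,1],[0,0,0],0.6],[[0,0,1],[0,0,0],0.6],[[0,0,0],[0,0,0],0.6]])

```text
clock: 34.33
tcp_pos: [0.4416, -0.0146, 0.0655]
eef_rot: [[0.323, 0.946, 0.001], [0.946, -0.323, -0.0], [-0.0, 0.001, -1.0]]
ft_force: [-0.5, -0.6, 0.5]
gripper_width: 0.0604
grip_force: 65.6
```

>>> apply_moves(moves=[[[0,0,1],[0,0,0],0.6],[[0,0,0],[0,0,0],0.6]])

```text
clock: 34.58
tcp_pos: [0.4416, -0.0146, 0.0654]
eef_rot: [[0.324, 0.946, 0.001], [0.946, -0.324, -0.0], [-0.0, 0.001, -1.0]]
ft_force: [-3.1, 0.5, 11.0]
gripper_width: 0.0603
grip_force: 66.9
```

>>> apply_moves(moves=[[[0,0,0],[0,0,0],0.85],[[0,0,0],[0,0,0],1],[[0,0,0],[0,0,0],1],[[0,0,-30],[0,0,0],1],[[0,0,-60],[0,0,0],1]])

```text
clock: 35.2
tcp_pos: [0.4389, -0.0141, 0.153]
eef_rot: [[0.324, 0.946, -0.006], [0.946, -0.324, 0.001], [-0.001, -0.006, -1.0]]
ft_force: [0.7, -0.3, -0.3]
gripper_width: 0.0854
grip_force: 0.0
```

>>> apply_moves(moves=[[[0,0,-60],[0,0,0],1],[[-60,0,-50],[0,0,0],1],[[-60,0,0],[0,0,0],1],[[0,0,0],[0,0,0],1],[[0,0,0],[0,0,0],1]])

```text
clock: 35.83
tcp_pos: [0.4061, -0.1164, 0.2539]
eef_rot: [[0.324, 0.946, -0.001], [0.946, -0.324, 0.001], [0.001, -0.001, -1.0]]
ft_force: [0.4, -0.0, 0.2]
gripper_width: 0.0854
grip_force: 0.0
```

```bash
python3 - <<'E'
from h import *
print(r.get_obs()["tcp_pos"])
t=shot("top","top9");c=shot("scene","scene9")
for n,p in[("small",(.4673,-.237,.089)),("round",(.6468,.011,.124)),("square",(.6515,.2399,.114)),("oblong",(.4408,-.0137,.094))]: print(n,proj(t,[p]),proj(c,[p]))
a=cv2.resize(t["image"][130:280,180:450,::-1],(800,444),interpolation=cv2.INTER_CUBIC)
cv2.imwrite("pics/final_top.png",a)
cv2.imwrite("pics/final_scene.png",cv2.resize(c["image"][130:320,80:400,::-1],(800,475),interpolation=cv2.INTER_CUBIC))
E
```

```text
[ 0.4061 -0.1164  0.2539]
small [[427.4141 244.0186]] [[177.1124 155.4808]]
round [[313.7401 153.9248]] [[204.595  204.9406]]
square [[208.0168 149.4515]] [[303.7977 248.4302]]
oblong [[322.3112 251.7638]] [[255.1696 171.7764]]
```

View pics/final_scene.png

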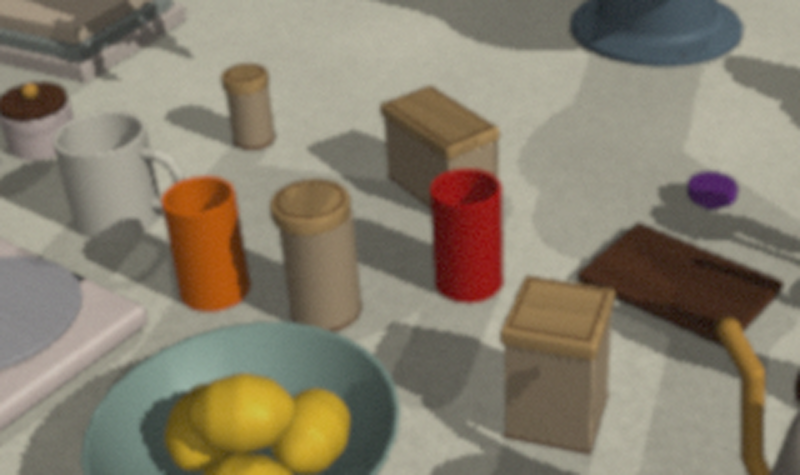

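View pics/final_top.png

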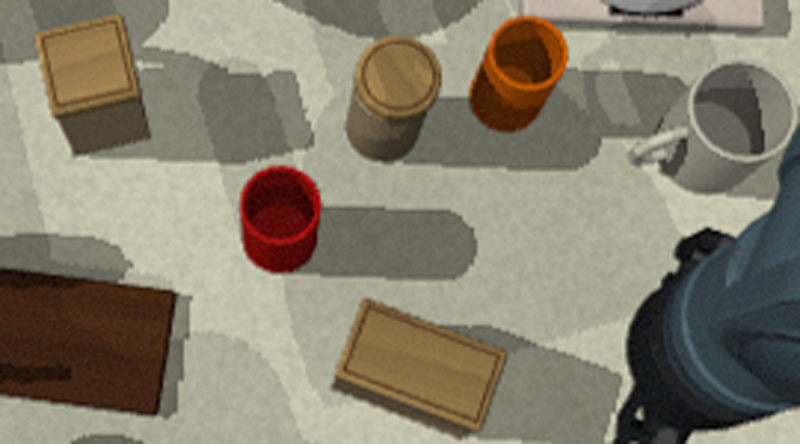

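The scene crop shows all four lids flat on their canisters: small (247,78), oblong (440,115), round (311,200) and square (558,310). The board is empty and nothing else has moved, and the top view agrees. I'll hand it in.

```bash
python3 -c "
from cell import r
print(r.job_done())"
```

```text
the job is handed in; nothing more can be done
None
```

The job is handed in: all four lids are flat and straight on their matching canisters, and the mug, pepper mill and canisters were left standing, after about 36 s on the robot's clock.

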